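Load the glue carousel and index it one click

ROBOT

A 6-joint arm with a two-finger parallel gripper is mounted at the origin on a cart in front of the work surface, level with it; the furniture and walls round the work are solid. World frame = base frame: x ahead of the robot, y to its left, z up, the work surface at z = 0. Lengths are in m, angles in rad, forces in N, time in s.
With the tool pointing down it reaches from about 0.4 to 0.825 m from the base axis. Payload 7 kg.
Tool frame: the origin (TCP) lies on the centre line of the jaws, within the pads' length; the fingertips stand 14 mm ahead of it and the grasp point (between the pads) lies 5 mm behind it; z points along the fingers, y is the line along which they close (so a half turn about z gives the same grasp; the last joint's range is limited). The gripper opens to 88 mm and grips with 3 to 60 N. Pads are 19 mm wide; open, the fingers measure 130 mm over their backs; the gripper's body (78 mm by 193 mm) begins 47 mm behind the grasp point.
Start: joints at [-0.867, 0.359, 0.012, 0, -1.224, -0.288], TCP at [0.273, -0.617, 0.241] pointing down, gripper open.
Joint ranges: [-3.07, 3.07], [-1.43, 2.12], [-1.02, 1.25], [-3.03, 1.67], [-3.05, -0], [-3.03, 3.03]. Speed limits (rad/s): [2.39, 2.39, 3.01, 3.14, 3.14, 3.14].

INTERFACE

Orientations are given as [roll, pitch, yaw] about the fixed x, y, z axes, in that order (R = Rz(yaw) Ry(pitch) Rx(roll)).
In Python, from station import arm gives the robot as it stands.
- The arm moves only by the tool move_arm, never from a script. Its argument "rows" is a list of rows, each an object with "translation": the shift along the tool's x, y, z in cm, a list of three; "rot": the turn, a rotation vector about the tool's x, y, z in degrees, a list of three; "hand": the closure, from 0 (fully open) to 1 (shut). A call has 1 to 8 rows; each row is the pose to reach, as a shift and turn from the pose commanded when the call began, along the tool's axes at that moment; what a row does not reach only later rows make up. A row lasts 1/12 s, in which the tool goes at most 41.7 mm and 7.16 degrees, less where a joint would pass 70% of its speed; a pose out of reach is approached as far as the arm can. A call with a gripper value outside its range is refused whole. The fingers move at their own pace and stop on an object; "squeeze" is the grip in N (left out, the last holds). Time passes only in rows, so rows that repeat a pose let the fingers close. It gives the time, the measured TCP pose, the force, the opening and the grip force at its end, in the units of the state.
- arm.get_state(): the state, without advancing time (a new reading comes with each control period).
- arm.grab_frame(name): name is "scene" or "top" or "wrist"; returns (picture, depth): 400x640x3 uint8, red, green, blue; 400x640 float32, m along the optical axis (not along the pixel's ray), 0 where there is no reading.
- arm.camera_params(name): a dict with "vfov" (degrees; the focal length in pixels is half the picture's height over the tangent of half this angle, whatever the lens; pixels are square), "cx", "cy" (the principal point, pixels), "position" and "orientation" of the camera in the world; the wrist camera has in their place "tool_from_camera" (4x4, takes a point from camera to tool coordinates, whose origin is the TCP and whose axes are the flange's). Camera axes: x right, y down, z forward; pixel columns grow to the right and rows downward; lengths in m; the calibration is good to about 2 mm. A picture is of the moment at which its call begins: read the wrist's pose just before it. camera_params takes no time and is no camera call.
- arm.job_done(): hands the job in; it is judged then, once.
Trained networks look in the newest picture that a camera, given by its name, has taken for a name from the list of things; names that differ only in an ending like _2 or _b are one class to them, and where a whole thing is asked for, a point or a joint stands for the part that bears it (a point fixed in the world has none). Each returns a list of dicts, best first, with "p" (0 to 1); they miss things now and then, are a little off and sometimes report something else, mostly with a low value. They report only what shows in the picture. A call takes as long as a camera call. They do not tell look-alikes from the thing itself.
- arm.search_frame(label, camera): "point" ([x, y, z] in m, in the coordinates of the camera as it stood for that picture, good to about 4 mm: the middle of the surface that is visible of it).
- arm.pinpoint(label, camera): "point" ([x, y, z] in m, in the coordinates of the camera as it stood for that picture, good to about 4 mm: a listed point, or the origin of a listed thing).
The state is a dict: "t": time; "q": joint angles; "qd": joint speeds; "joint_efforts": joint torques, N m; "eef_pos": TCP position; "ee_rot": TCP orientation; "force": force on the tool from outside, world axes, zero at the start; "moment": the same for the moment, N m; "width": finger opening in m; "gripper_force": force on a finger pad.
Only numpy, scipy, OpenCV 4.12 (cv2) and the standard library are available. Lean on these libraries where they do the work, as an engineer would, in place of code of your own. Each camera call takes 0.05 s, during which the arm holds its last target. There are 200 camera calls.

TASK

Stand the loose glue bottle from the bench upright in the empty cup of the carousel that faces the orange loading mark, lowering it in rather than dropping it. Then turn the carousel exactly one click clockwise (seen from above) by its red handle, so that the next empty cup clicks in at the mark; do not turn it the other way or further. Let go of everything and leave the other two bottles in their cups and the roll of tape where it is.

Things in the scene. Friction and masses are not known exactly. Their poses are not given: they have to be found in the camera images.
- bottle: The loose glue bottle: white round bottle with an orange cap, 46 mm across and 152 mm tall, about 0.1 kg; the cap is 37 mm across and takes up the top 33 mm (119 to 152 mm above the underside). Stands upright on the bench. Origin at the centre of its underside, z up. Two like bottles already stand in cups of the carousel.
- stand: Fixed round steel foot of the carousel, 216 mm across, on the bench. Origin on the turning axis at bench height, z up; the orange loading mark lies in its -x direction. The turntable above it (226 mm across, top 34 mm above the bench) carries six equal grey cups, one every 60 degrees, 80 mm from the axis.
- load_mark (a point): Top of the fixed orange pointer post beside the turntable's rim, 128 mm from the axis, 52 mm above the bench.
- pocket_a (a point): Centre of the inner floor of the empty cup that faces the loading mark at the start; turns with the turntable; z up. The cup is 63 mm across outside and 58 mm inside; its inner floor is 38 mm and its rim 74 mm above the bench.
- pocket_b (a point): Centre of the inner floor of the next empty cup, which comes to the loading mark after one click clockwise. Turns with the turntable.
- knob_grip (a point): Centre of the red bar handle on the turntable's axis, 164 mm above the bench. The bar is 80 mm long along this frame's x axis, 14 mm thick (y) and 28 mm high, on a 16 mm steel stem. It turns with the turntable; its x axis lies along the line from the axis to a cup. z up.
- rotor (a joint): Turn of the turntable, clockwise seen from above positive, rad; 0 at the start, 1.047 (60 degrees) after one click clockwise. A spring roller holds it in each click and pulls it back or on to the nearest click when let go; turning takes at most about 0.15 N m.
- loaded_1: One of the two like bottles already standing in the carousel's cups (same size, so its top is 190 mm above the bench: carry the loose bottle over or round it); stays in its cup. Origin at the centre of its underside.
- loaded_2: The other bottle already standing in the carousel; stays in its cup. Origin at the centre of its underside.
- tape: Ring of masking tape lying flat, 104 mm across, 25 mm high; bystander. Origin at the centre of its underside.
There are look-alikes about, which are no part of the job. What is shaped like the bottle but blue is not meant.

How it is judged:
On the way, in this order (a step that is already met when the one before it is completed fails the run):
1. the bottle stands released in the cup at the loading mark, the carousel not yet turned (horizontal distance between bottle and pocket_a below 0.009 m and z of bottle in the frame of pocket_a between -0.004 and 0.006 m and angle between bottle's own z axis and vertical below 0.12 rad and contact force between the fingers and bottle below 0.1 N and value of joint rotor between -0.2 and 0.2 rad), for 0.2 s.
2. the carousel has been turned one click clockwise (value of joint rotor between 0.8972 and 1.1972 rad), for 0.2 s.
At the end, for the whole second after the job is handed in: The bottle stands upright (within 0.12 rad) on the floor of the cup it was loaded into (pocket_a; axis within 9 mm of the cup's, underside within 6 mm of its floor), released; the turntable rests one click clockwise of its start (1.047 rad within 0.1), so that pocket_b is at the loading mark (horizontal distance between bottle and pocket_a below 0.009 m and z of bottle in the frame of pocket_a between -0.004 and 0.006 m and angle between bottle's own z axis and vertical below 0.12 rad and contact force between the fingers and bottle below 0.1 N and value of joint rotor between 0.9472 and 1.1472 rad and velocity of joint rotor between -0.05 and 0.05 rad/s and linear speed of bottle below 0.02 m/s); the robot touches nothing.
It fails at once if the carousel was turned backwards or beyond one click (value of joint rotor below -0.5 rad or value of joint rotor above 1.5472 rad).
It fails at once if the bottle was dropped into the cup (horizontal distance between bottle and pocket_a below 0.025 m and z of bottle in the frame of pocket_a above 0.025 m and contact force between the fingers and bottle below 0.02 N).
It fails at once if the bottle was knocked over (angle between bottle's own z axis and vertical above 0.8 rad).
It fails at once if a bottle already in the carousel was tipped or lifted out of its cup (angle between any of loaded_1, loaded_2's own z axis and vertical above 0.35 rad or height (world z) of any of loaded_1, loaded_2 above 0.065 m).
It fails at once if the roll of tape was pushed away (distance of tape from where it was at the start of the episode above 0.03 m).
It also fails if it takes over 64 s, if anything falls off the work surface, if the arm or the gripper's body presses on something with over 40 N, if the wrist force passes 120 N, or if a joint passes its speed limit or range.

## Working session

There is one attempt and no reset: what is moved stays moved. The work goes in short steps, Python scripts to look and compute and a tool call to move; the robot and the scene stay as the last step left them, time stands still between calls to the robot, and variables do not carry over. Pictures are saved under pics/ and viewed, at most 10 in all, crops included, and the job is handed in when it is done.

Besides the shell and the picture viewer there is one more tool, called after ">>>" as name([rows], argument=value, ...), one row to a line, values as JSON. move_arm: Moves the arm, as the interface text tells. Its arguments: {"type":"object","properties":{"rows":{"type":"array","items":{"type":"object","properties":{"translation":{"type":"array","items":{"type":"number"}},"rot":{"type":"array","items":{"type":"number"}},"hand":{"type":"number"}}}},"squeeze":{"type":"number"}},"required":["rows"]}

```bash
mkdir -p pics; cat > h.py <<'E'
import numpy as np, cv2
from scipy.spatial.transform import Rotation as R
from station import arm
def cam(name, st=None):
    p=arm.camera_params(name); f=200/np.tan(np.radians(p['vfov'])/2)
    if name=='wrist':
        st=st or arm.get_state(); T=np.eye(4); T[:3,:3]=R.from_euler('xyz',st['ee_rot']).as_matrix(); T[:3,3]=st['eef_pos']
        M=T@np.array(p['tool_from_camera'])
    else:
        M=np.eye(4); o=np.array(p['orientation'],float)
        M[:3,:3]=o if o.shape==(3,3) else (R.from_euler('xyz',o).as_matrix() if o.size==3 else R.from_quat(o).as_matrix())
        M[:3,3]=p['position']
    return M,f,p['cx'],p['cy']
def w(M,pt): return M[:3,:3]@np.array(pt)+M[:3,3]
def px(pt,c): return np.round([c[1]*pt[0]/pt[2]+c[2],c[1]*pt[1]/pt[2]+c[3]]).astype(int)
def look(name,labels,save=None):
    c=cam(name); im,d=arm.grab_frame(name)
    if save: cv2.imwrite('pics/'+save,im[:,:,::-1])
    for l,fn in labels:
        for r in getattr(arm,fn)(l,name):
            print(name,fn,l,round(r['p'],2),w(c[0],r['point']).round(4),px(r['point'],c))
    return im,d,c
E
python3 - <<'E'
from h import *
print(arm.camera_params('top'),arm.camera_params('scene'),arm.get_state()['ee_rot'])
L=[(l,'pinpoint') for l in ['bottle','stand','load_mark','pocket_a','knob_grip','loaded_1','tape']]
for n in ['top','scene']:
    look(n,L,n+'1.png')
E
```

```text
{'vfov': 50.14709800275734, 'cx': 319.0115714459128, 'cy': 199.09476209025047, 'position': array([0.26167821, 0.03515948, 1.4906921 ]), 'orientation': array([-2.98833793, -0.01919879, -1.56970235])} {'vfov': 51.180492687589364, 'cx': 316.8059620374241, 'cy': 195.4672567473666, 'position': array([-0.49395684, -0.8320597 ,  0.74392331]), 'orientation': array([-2.01954658,  0.00432377, -0.84648662])} [ 3.13998250e+00 -1.54127549e-04 -2.72591609e+00]
top pinpoint bottle 0.72 [ 0.3327 -0.3215  0.0012] [413 245]
top pinpoint bottle 0.61 [ 5.13e-01 -1.99e-02 -2.00e-04] [327 193]
top pinpoint stand 0.96 [ 0.5792  0.2568 -0.0052] [249 175]
top pinpoint load_mark 0.88 [0.4547 0.2513 0.0509] [247 207]
top pinpoint load_mark 0.2 [0.5778 0.2599 0.1663] [240 164]
top pinpoint pocket_a 0.95 [0.5458 0.189  0.0367] [267 182]
top pinpoint pocket_a 0.9 [0.4953 0.2549 0.0371] [247 196]
top pinpoint knob_grip 0.71 [0.5807 0.2596 0.1653] [240 163]
top pinpoint loaded_1 0.86 [0.659  0.259  0.0397] [247 150]
top pinpoint loaded_1 0.57 [0.6201 0.3287 0.0374] [227 161]
top pinpoint tape 0.77 [ 0.6965 -0.0413 
[... 184 characters left out ...]
941 -0.0024] [344 301]
scene pinpoint bottle 0.6 [ 0.2788 -0.2222  0.0012] [337 279]
scene pinpoint bottle 0.25 [0.4586 0.2527 0.0514] [270 196]
scene pinpoint stand 0.73 [0.5816 0.2588 0.0021] [292 197]
scene pinpoint load_mark 0.92 [0.4567 0.2509 0.0538] [270 196]
scene pinpoint pocket_a 0.91 [0.5406 0.1853 0.0361] [298 198]
scene pinpoint pocket_a 0.74 [0.5029 0.2564 0.0363] [278 196]
scene pinpoint pocket_a 0.37 [0.5824 0.26   0.0035] [292 196]
scene pinpoint knob_grip 0.61 [0.5808 0.2555 0.1667] [291 159]
scene pinpoint loaded_1 0.65 [0.621  0.3296 0.0406] [286 181]
scene pinpoint loaded_1 0.61 [0.6631 0.2626 0.0333] [305 183]
scene pinpoint tape 0.49 [ 0.6905 -0.0411 -0.002 ] [368 211]
```

View pics/top1.png

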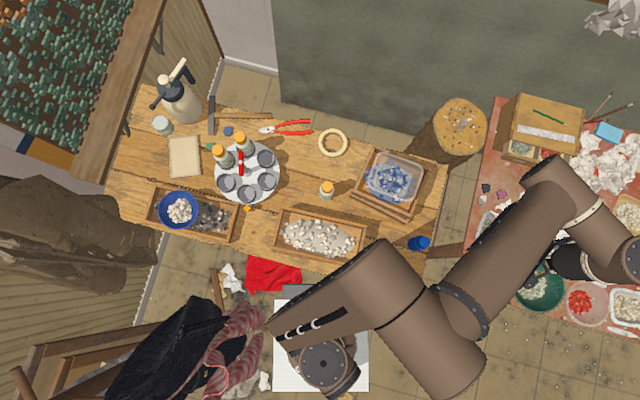

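View pics/scene1.png

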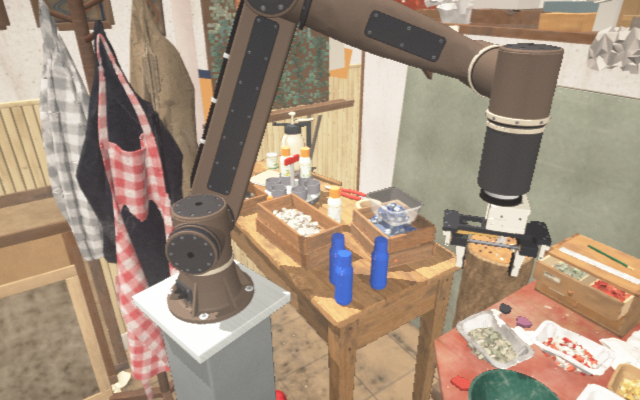

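The scene has these bottle-shaped things:
- The loose white bottle with an orange cap, at top (327,190) and scene (334,205). This is the one I choose.
- Two loaded white bottles at top (219,155) and (241,140), which stand in cups.
- Blue bottles at scene (337,255), (344,280) and (380,265), which are not meant.

The empty cup at the mark is at top (248,195), the red handle is at (241,162), and the tape is at (332,143).

```bash
cat >> h.py <<'E'
def go(target,yaw=None):  # shift (cm) in tool axes and turn (deg) about tool z from measured pose
    s=arm.get_state(); Rm=R.from_euler('xyz',s['ee_rot'])
    sh=Rm.inv().apply(np.array(target)-s['eef_pos'])*100
    rv=np.zeros(3) if yaw is None else (Rm.inv()*R.from_euler('xyz',[np.pi,0,yaw])).as_rotvec(degrees=True)
    print('shift',sh.round(2),'rot',rv.round(1)); return sh,rv
def cloud(d,c):
    v,u=np.mgrid[:400,:640]; P=np.dstack([(u-c[2])/c[1]*d,(v-c[3])/c[1]*d,d]); return P@c[0][:3,:3].T+c[0][:3,3]
E
python3 - <<'E'
from h import *
print(np.array(arm.camera_params('wrist')['tool_from_camera']).round(3), arm.camera_params('wrist')['vfov'])
im,d=arm.grab_frame('top'); c=cam('top'); P=cloud(d,c)
hsv=cv2.cvtColor(im,cv2.COLOR_RGB2HSV)
m=(d>0)&(P[...,2]<.4)
for x0 in np.arange(.2,.8,.1): print(round(x0,1),[round(float(P[...,2][m&(abs(P[...,0]-x0-.05)<.05)&(abs(P[...,1]-y0-.05)<.05)].max(initial=-1)),2) for y0 in np.arange(-.5,.5,.1)])
red=m&(hsv[...,1]>170)&((hsv[...,0]<6)|(hsv[...,0]>174))&(P[...,2]>.12)&(abs(P[...,0]-.58)<.06)&(abs(P[...,1]-.257)<.06)
q=P[red]; print('red',len(q),q.mean(0),np.median(q[:,2])); a=cv2.PCACompute(q[:,:2].astype(np.float32),None)[1]; print(a)
org=m&(hsv[...,0]>6)&(hsv[...,0]<22)&(hsv[...,1]>180)&(abs(P[...,0]-.514)<.04)&(abs(P[...,1]+.018)<.04)&(P[...,2]>.1)
q=P[org]; print('cap',len(q),q.mean(0),q.min(0),q.max(0))
go([.47,-.1,.36],0)
E
```

```text
[[ 0.001 -0.958 -0.288  0.078]
 [ 1.     0.     0.001 -0.002]
 [-0.    -0.288  0.958 -0.145]
 [ 0.     0.     0.     1.   ]] 62.007961506343875
0.2 [-1.0, 0.01, 0.01, 0.07, 0.11, 0.37, 0.05, 0.0, -0.79, -0.8]
0.3 [-0.01, 0.16, 0.11, 0.12, 0.11, 0.11, 0.11, 0.05, 0.06, 0.1]
0.4 [0.0, 0.17, 0.17, 0.17, 0.16, 0.11, 0.11, 0.08, 0.06, 0.1]
0.5 [0.01, 0.17, 0.17, 0.17, 0.16, 0.11, 0.08, 0.18, 0.17, 0.1]
0.6 [0.01, 0.1, 0.17, 0.17, 0.03, 0.03, 0.08, 0.2, 0.2, 0.02]
0.7 [0.03, -1.0, -1.0, 0.0, 0.03, 0.03, 0.03, 0.03, 0.03, 0.27]
0.8 [0.02, -1.0, -1.0, -1.0, -1.0, -1.0, 0.02, 0.02, 0.03, 0.27]
red 80 [0.57840645 0.25664177 0.1778175 ] 0.17783831067052758
[[ 0.9995147   0.03115176]
 [-0.03115176  0.9995147 ]]
cap 23 [ 0.49998927 -0.01665733  0.14813235] [ 0.49239423 -0.03161564  0.13912226] [ 5.17118079e-01 -1.13975927e-05  1.59316450e-01]
shift [-38.96  39.36 -11.94] rot [   0.    -0.  -156.2]
```

>>> move_arm([
  {"translation":[-13,13,-12],"rot":[0,0,-55],"hand":0},
  {"translation":[-13,13,-12],"rot":[0,0,-55],"hand":0},
  {"translation":[-13,13,-12],"rot":[0,0,-55],"hand":0},
  {"translation":[-13,13,-12],"rot":[0,0,-55],"hand":0},
  {"translation":[-13,13,-12],"rot":[0,0,-55],"hand":0},
  {"translation":[-13,13,-12],"rot":[0,0,-55],"hand":0},
  {"translation":[-13,13,-12],"rot":[0,0,-55],"hand":0},
  {"translation":[-13,13,-12],"rot":[0,0,-55],"hand":0},
])

```text
t: 1.52
eef_pos: [0.3398, -0.4451, 0.3621]
ee_rot: [-3.139, -0.001, -1.757]
force: [1.0, 0.3, -0.3]
width: 0.0873
gripper_force: 0.0
```

>>> move_arm([
  {"translation":[-18,-3,0],"rot":[0,0,-55],"hand":0},
  {"translation":[-18,-3,0],"rot":[0,0,-55],"hand":0},
  {"translation":[-18,-3,0],"rot":[0,0,-55],"hand":0},
  {"translation":[-18,-3,0],"rot":[0,0,-55],"hand":0},
  {"translation":[-18,-3,0],"rot":[0,0,-55],"hand":0},
  {"translation":[-18,-3,0],"rot":[0,0,-55],"hand":0},
  {"translation":[-18,-3,0],"rot":[0,0,-55],"hand":0},
  {"translation":[-18,-3,0],"rot":[0,0,-55],"hand":0},
])

```text
t: 2.18
eef_pos: [0.4036, -0.2746, 0.3609]
ee_rot: [-3.141, -0.001, -0.798]
force: [1.0, -0.8, 0.1]
width: 0.0882
gripper_force: 0.0
```

```bash
python3 - <<'E'
from h import *
s=arm.get_state(); print(s['t'],s['eef_pos'],s['ee_rot'],s['q']); go([.47,-.06,.36],0)
E
```

```text
2.1833 [ 0.40357422 -0.2746048   0.36089751] [-3.14118552e+00 -6.11342135e-04 -7.97700650e-01] [-1.93656599e-01 -1.46576372e-02 -1.78021984e-01  1.23012319e-05
 -1.40669757e+00  9.66750396e-01]
shift [-10.72 -19.74   0.09] rot [ -0.   -0.  -45.7]
```

>>> move_arm([
  {"translation":[-10.7,-19.7,0],"rot":[0,0,-45.7],"hand":0},
  {"translation":[-10.7,-19.7,0],"rot":[0,0,-45.7],"hand":0},
  {"translation":[-10.7,-19.7,0],"rot":[0,0,-45.7],"hand":0},
  {"translation":[-10.7,-19.7,0],"rot":[0,0,-45.7],"hand":0},
  {"translation":[-10.7,-19.7,0],"rot":[0,0,-45.7],"hand":0},
  {"translation":[-10.7,-19.7,0],"rot":[0,0,-45.7],"hand":0},
  {"translation":[-10.7,-19.7,0],"rot":[0,0,-45.7],"hand":0},
  {"translation":[-10.7,-19.7,0],"rot":[0,0,-45.7],"hand":0},
])

```text
t: 2.85
eef_pos: [0.4716, -0.0604, 0.3606]
ee_rot: [-3.142, -0.0, -0.003]
force: [-0.0, -0.6, 0.0]
width: 0.088
gripper_force: 0.0
```

```bash
cat >> h.py <<'E'
def ring(mask,P):  # minimum enclosing circle of the upper surface points
    q=P[mask]; zt=np.percentile(q[:,2],90); q=q[q[:,2]>zt-.006]
    (cx,cy),r=cv2.minEnclosingCircle((q[:,:2]*1000).astype(np.float32)); return len(q),round(cx/1000,4),round(cy/1000,4),round(r/1000,4),round(float(np.median(q[:,2])),4)
def hue(im,lo,hi,s): 
    h=cv2.cvtColor(im,cv2.COLOR_RGB2HSV); return (h[...,0]>=lo)&(h[...,0]<=hi)&(h[...,1]>s)
E
python3 - <<'E'
from h import *
s=arm.get_state(); print(s['t'],s['eef_pos'],s['ee_rot'],s['q'][5])
im,d,c=look('wrist',[('bottle','pinpoint'),('bottle','search_frame')],'w1.png')
P=cloud(d,c); m=hue(im,6,22,170)&(d>0)&(abs(P[...,0]-.514)<.05)&(abs(P[...,1]+.018)<.05)&(P[...,2]>.1)
print(m.sum(), ring(m,P))
E
```

```text
2.85 [ 0.47160978 -0.06040183  0.36057987] [-3.14157080e+00 -1.49618151e-05 -3.49513985e-03] 1.2794738750322712
wrist pinpoint bottle 0.87 [ 0.518  -0.0176  0.0044] [293 123]
wrist pinpoint bottle 0.64 [ 0.3356 -0.3229 -0.0006] [483 236]
wrist pinpoint bottle 0.32 [0.6201 0.3286 0.0396] [19 44]
wrist search_frame bottle 0.93 [ 0.3539 -0.3094  0.0406] [488 236]
wrist search_frame bottle 0.59 [ 0.5211 -0.0249  0.1541] [288 130]
1302 (274, 0.4985, -0.0414, 0.0267, 0.4411)
```

View pics/w1.png

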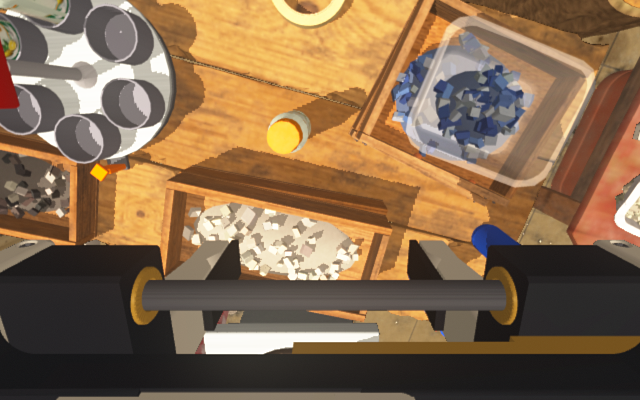

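The wrist view shows one white bottle with an orange cap standing alone at (284,137), which is the right one. The small-parts tray edge is below it at (280,185), the tub is to the right at (480,100), and a blue bottle is at (490,238).

```bash
python3 - <<'E'
from h import *
im,d,c=look('wrist',[('pocket_a','pinpoint'),('load_mark','pinpoint'),('bottle','pinpoint')])
P=cloud(d,c); h=(P[...,2]>.1)&(P[...,2]<.2)&(d>0)
m=hue(im,6,32,150)&h&(abs(P[...,0]-.515)<.05)&(abs(P[...,1]+.018)<.05)
print(m.sum(), ring(m,P))
print([round(float(P[...,2][(d>0)&(P[...,2]<.25)&(abs(P[...,0]-x)<.02)&(abs(P[...,1]+.1)<.03)].max(initial=-1)),3) for x in (.44,.48,.52,.56,.6)])
im,d,c=look('scene',[]); P=cloud(d,c)
m=hue(im,6,22,150)&(d>0)&(abs(P[...,0]-.515)<.04)&(abs(P[...,1]+.018)<.04)&(P[...,2]>.115)
print(m.sum(),ring(m,P),P[m].min(0),P[m].max(0))
go([.516,-.018,.25],0)
E
```

```text
wrist pinpoint pocket_a 0.94 [0.5471 0.1858 0.0358] [139 105]
wrist pinpoint pocket_a 0.93 [0.5037 0.2542 0.0432] [ 92 138]
wrist pinpoint load_mark 0.7 [0.454  0.2501 0.0529] [ 98 175]
wrist pinpoint bottle 0.86 [ 5.168e-01 -1.990e-02  5.000e-04] [294 124]
wrist pinpoint bottle 0.7 [ 0.3376 -0.327   0.0022] [486 234]
979 (860, 0.5133, -0.0188, 0.0173, 0.1529)
[0.003, 0.104, 0.105, 0.103, 0.002]
71 (25, 0.5074, -0.0235, 0.0157, 0.1454) [ 0.49201537 -0.03753028  0.12329067] [ 0.52116138 -0.01064854  0.14957181]
shift [ 4.43 -4.46 11.06] rot [-0.  -0.  -0.6]
```

>>> move_arm([
  {"translation":[4.3,-4.3,11],"rot":[0,0,0],"hand":0},
  {"translation":[4.3,-4.3,11],"rot":[0,0,0],"hand":0},
  {"translation":[4.3,-4.3,11],"rot":[0,0,0],"hand":0},
  {"translation":[4.3,-4.3,11],"rot":[0,0,0],"hand":0},
  {"translation":[4.3,-4.3,11],"rot":[0,0,0],"hand":0},
])

```text
t: 3.67
eef_pos: [0.514, -0.0192, 0.2484]
ee_rot: [3.14, 0.005, -0.008]
force: [0.7, -0.9, 0.5]
width: 0.0877
gripper_force: 0.0
```

```bash
python3 - <<'E'
from h import *
im,d,c=look('wrist',[('bottle','pinpoint')],'w2.png')
P=cloud(d,c); h=(P[...,2]>.1)&(P[...,2]<.18)&(d>0)
m=hue(im,6,32,150)&h&(abs(P[...,0]-.515)<.05)&(abs(P[...,1]+.018)<.05)
print(m.sum(), ring(m,P),P[m].min(0),P[m].max(0))
go([.514,-.0185,.136],0)
E
```

```text
wrist pinpoint bottle 0.91 [ 0.5163 -0.0213  0.0015] [324 166]
1961 (1563, 0.5137, -0.0191, 0.0176, 0.1529) [ 0.49656038 -0.03696161  0.11514835] [ 0.53194089 -0.00169396  0.15545495]
shift [-0.14 -0.1  11.57] rot [ 0.  -0.1 -0.5]
```

View pics/w2.png

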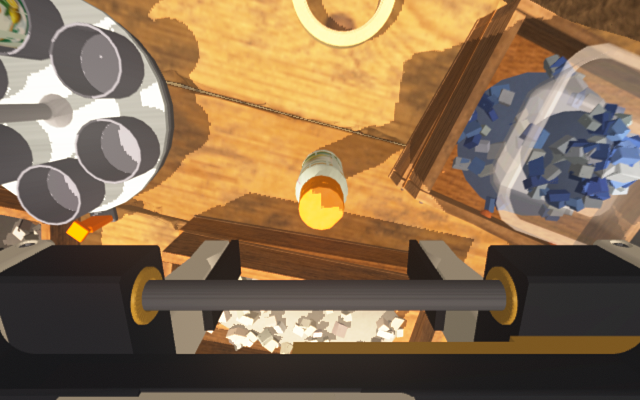

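The close view confirms a white bottle with an orange cap at (321,205), centred between the jaws and clear of the tray and tub. I'll lower, grip the cap and check.

>>> move_arm([
  {"translation":[0,0,4],"rot":[0,0,0],"hand":0},
  {"translation":[0,0,8],"rot":[0,0,0],"hand":0},
  {"translation":[0,0,10.5],"rot":[0,0,0],"hand":0},
  {"translation":[0,0,11.3],"rot":[0,0,0],"hand":0},
  {"translation":[0,0,11.3],"rot":[0,0,0],"hand":0.2},
  {"translation":[0,0,11.3],"rot":[0,0,0],"hand":0.7},
  {"translation":[0,0,11.3],"rot":[0,0,0],"hand":1},
  {"translation":[0,0,11.3],"rot":[0,0,0],"hand":1},
], squeeze=15)

```text
t: 4.43
eef_pos: [0.5162, -0.0188, 0.1398]
ee_rot: [-3.141, -0.004, -0.008]
force: [0.5, -0.1, 0.3]
width: 0.0664
gripper_force: 0.0
```

>>> move_arm([
  {"translation":[0,0,0],"rot":[0,0,0],"hand":1},
  {"translation":[0,0,0],"rot":[0,0,0],"hand":1},
  {"translation":[0,0,0],"rot":[0,0,0],"hand":1},
  {"translation":[0,0,0],"rot":[0,0,0],"hand":1},
])

```text
t: 4.77
eef_pos: [0.5149, -0.019, 0.1379]
ee_rot: [-3.141, -0.0, -0.008]
force: [-0.5, -0.7, -0.6]
width: 0.04
gripper_force: 0.0
```

>>> move_arm([
  {"translation":[0,0,0],"rot":[0,0,0],"hand":1},
  {"translation":[0,0,0],"rot":[0,0,0],"hand":1},
  {"translation":[0,0,0],"rot":[0,0,0],"hand":1},
  {"translation":[0,0,0],"rot":[0,0,0],"hand":1},
])

```text
t: 5.1
eef_pos: [0.5149, -0.019, 0.1377]
ee_rot: [-3.142, -0.0, -0.008]
force: [-1.0, 0.6, 1.8]
width: 0.0362
gripper_force: 15.0
```

>>> move_arm([
  {"translation":[0,0,-2],"rot":[0,0,0],"hand":1},
  {"translation":[0,0,-5],"rot":[0,0,0],"hand":1},
  {"translation":[0,0,-9],"rot":[0,0,0],"hand":1},
  {"translation":[0,0,-12],"rot":[0,0,0],"hand":1},
  {"translation":[0,0,-15],"rot":[0,0,0],"hand":1},
  {"translation":[0,0,-17],"rot":[0,0,0],"hand":1},
  {"translation":[0,0,-17],"rot":[0,0,0],"hand":1},
])

```text
t: 5.68
eef_pos: [0.5165, -0.019, 0.3123]
ee_rot: [-3.141, -0.007, -0.008]
force: [1.2, 0.4, -0.7]
width: 0.0363
gripper_force: 15.0
```

```bash
python3 - <<'E'
from h import *
look('scene',[('bottle','pinpoint')])
look('wrist',[('pocket_a','pinpoint'),('load_mark','pinpoint'),('stand','pinpoint')])
go([.475,.19,.31],0)
E
```

```text
scene pinpoint bottle 0.69 [ 0.2751 -0.2181 -0.0009] [335 280]
scene pinpoint bottle 0.65 [ 0.2221 -0.2937 -0.003 ] [344 301]
scene pinpoint bottle 0.59 [0.6629 0.2618 0.0335] [305 183]
wrist pinpoint pocket_a 0.66 [0.5452 0.186  0.0368] [157 142]
wrist pinpoint pocket_a 0.57 [0.5008 0.2552 0.043 ] [106 179]
wrist pinpoint stand 0.62 [5.783e-01 2.519e-01 5.000e-04] [117 114]
shift [ -4.09 -20.88  -0.39] rot [ 0.   0.1 -0.5]
```

>>> move_arm([
  {"translation":[-4,-20.8,0],"rot":[0,0,0],"hand":1},
  {"translation":[-4,-20.8,0],"rot":[0,0,0],"hand":1},
  {"translation":[-4,-20.8,0],"rot":[0,0,0],"hand":1},
  {"translation":[-4,-20.8,0],"rot":[0,0,0],"hand":1},
  {"translation":[-4,-20.8,0],"rot":[0,0,0],"hand":1},
  {"translation":[-4,-20.8,0],"rot":[0,0,0],"hand":1},
  {"translation":[-4,-20.8,0],"rot":[0,0,0],"hand":1},
  {"translation":[-4,-20.8,0],"rot":[0,0,0],"hand":1},
])

```text
t: 6.65
eef_pos: [0.4761, 0.1894, 0.3067]
ee_rot: [3.14, 0.001, -0.007]
force: [0.8, -0.0, 0.1]
width: 0.0362
gripper_force: 15.0
```

```bash
python3 - <<'E'
from h import *
s=arm.get_state(); print(s['eef_pos'],s['q'][5])
im,d,c=look('wrist',[('pocket_a','pinpoint'),('load_mark','pinpoint'),('stand','pinpoint'),('knob_grip','pinpoint'),('loaded_1','pinpoint')],'w3.png')
P=cloud(d,c); m=(d>0)&(P[...,2]>.155)&(P[...,2]<.2)&(abs(P[...,0]-.58)<.06)&(abs(P[...,1]-.257)<.05)
r=m&(hue(im,0,6,150)|hue(im,174,180,150)); q=P[r]; q=q[q[:,2]>np.percentile(q[:,2],90)-.008]
(cx,cy),wh,a=cv2.minAreaRect((q[:,:2]*1000).astype(np.float32)); print('red',len(q),cx,cy,wh,a,np.median(q[:,2]))
# turntable disk rim and cup rims
t=(d>0)&(P[...,2]>.028)&(P[...,2]<.04)&(np.hypot(P[...,0]-.58,P[...,1]-.257)<.13); print('table',P[t].min(0),P[t].max(0))
for x,y in [(.5,.2545),(.543,.187),(.623,.187)]:
    k=(d>0)&(abs(P[...,2]-.074)<.004)&(np.hypot(P[...,0]-x,P[...,1]-y)<.039); 
    if k.sum()>8:
        q=(P[k][:,:2]).astype(float); A=np.c_[2*q,np.ones(len(q))]; sol=np.linalg.lstsq(A,(q**2).sum(1),rcond=None)[0]
        print('rim',k.sum(),sol[:2],np.sqrt(sol[2]+sol[0]**2+sol[1]**2),np.median(P[k][:,2]))
E
```

```text
[0.4761067  0.18936024 0.30665151] 0.801686633530532
wrist pinpoint pocket_a 0.67 [0.5004 0.2552 0.0404] [268 147]
wrist pinpoint pocket_a 0.63 [0.5479 0.1854 0.0364] [325 106]
wrist pinpoint load_mark 0.77 [0.4563 0.2482 0.0522] [275 184]
wrist pinpoint stand 0.73 [0.5812 0.2561 0.0011] [269  79]
wrist pinpoint knob_grip 0.59 [0.5795 0.254  0.1651] [240  69]
wrist pinpoint loaded_1 0.69 [0.6186 0.3251 0.0401] [201  42]
red 1802 583.7156372070312 255.7538299560547 (79.2723388671875, 14.003809928894043) 2.5907609462738037 0.17861372214969626
table [0.45287832 0.14377174 0.02806297] [0.6620445  0.36853096 0.03999986]
rim 459 [0.50377329 0.2522427 ] 0.029880444914663747 0.07490605075262063
rim 457 [0.54653375 0.18520738] 0.02986316258884175 0.07499321186695035
rim 472 [0.62590184 0.1886873 ] 0.029849846279751378 0.07482720972304704
```

View pics/w3.png

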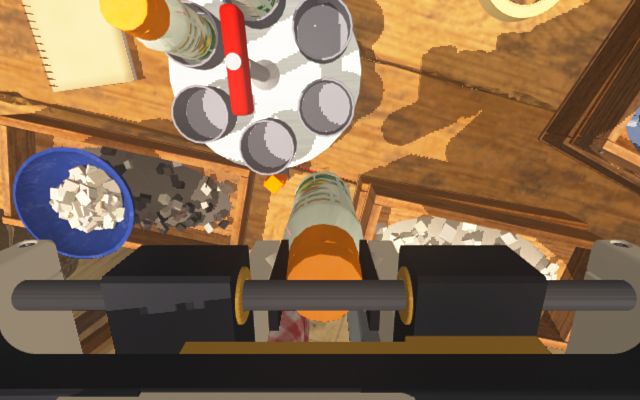

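Handle centre is (0.5837, 0.2558), turned 2.6°. The cup at the mark is centred at (0.5038, 0.2522), seen at (268,147), and agrees with the handle line. The orange mark is at (275,184), and the bottle hangs in the jaws at (323,240).

>>> move_arm([
  {"translation":[2.9,-6.3,0],"rot":[0,0,0],"hand":1},
  {"translation":[2.9,-6.3,0],"rot":[0,0,0],"hand":1},
  {"translation":[2.9,-6.3,3],"rot":[0,0,0],"hand":1},
  {"translation":[2.9,-6.3,5.5],"rot":[0,0,0],"hand":1},
  {"translation":[2.9,-6.3,5.5],"rot":[0,0,0],"hand":1},
  {"translation":[2.9,-6.3,5.5],"rot":[0,0,0],"hand":1},
])

```text
t: 7.45
eef_pos: [0.5058, 0.251, 0.252]
ee_rot: [3.139, 0.002, -0.009]
force: [1.0, 0.8, 0.4]
width: 0.0365
gripper_force: 15.0
```

```bash
python3 - <<'E'
from h import *
im,d,c=look('wrist',[('bottle','pinpoint'),('pocket_a','pinpoint')],'w4.png')
im,d,c=look('scene',[('bottle','pinpoint')],'s4.png')
u=im[100:260,220:380]; cv2.imwrite('pics/s4c.png',cv2.resize(u,(640,640))[:600,:,::-1])
go([.505,.2522,.176],0)
E
```

```text
wrist pinpoint bottle 0.97 [0.5077 0.2489 0.1162] [324 192]
wrist pinpoint pocket_a 0.79 [0.5025 0.2556 0.0399] [318 178]
wrist pinpoint pocket_a 0.57 [0.548  0.1873 0.0347] [381 135]
scene pinpoint bottle 0.91 [ 0.2176 -0.2917  0.0025] [343 300]
scene pinpoint bottle 0.86 [0.508  0.2571 0.1185] [278 176]
scene pinpoint bottle 0.65 [ 0.2776 -0.2194  0.0024] [336 279]
scene pinpoint bottle 0.59 [ 0.3359 -0.3209 -0.0028] [377 285]
scene pinpoint bottle 0.37 [0.506  0.2558 0.0394] [279 195]
shift [-0.18  0.02  7.84] rot [-0.1 -0.1 -0.5]
```

View pics/w4.png

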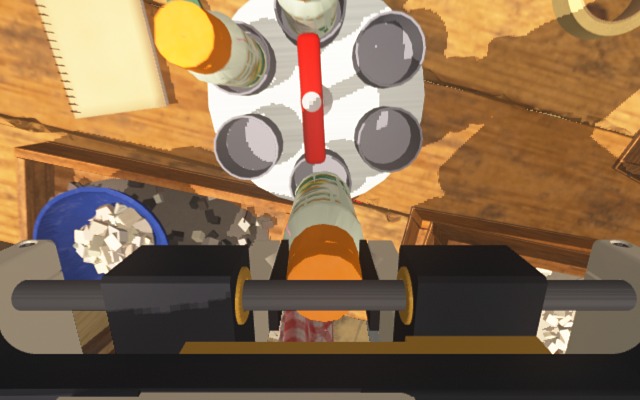

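View pics/s4c.png

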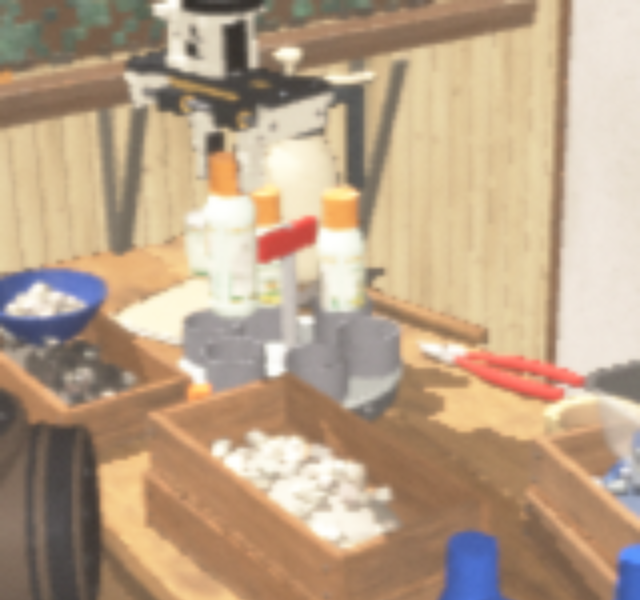

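The bottle hangs almost upright above the cup at the mark: bottom at (322,185) over the rim at (318,175) in the wrist view. Lowering.

>>> move_arm([
  {"translation":[-0.2,0,1.5],"rot":[0,0,0],"hand":1},
  {"translation":[-0.2,0,3],"rot":[0,0,0],"hand":1},
  {"translation":[-0.2,0,4.5],"rot":[0,0,0],"hand":1},
  {"translation":[-0.2,0,5.8],"rot":[0,0,0],"hand":1},
  {"translation":[-0.2,0,6.6],"rot":[0,0,0],"hand":1},
  {"translation":[-0.2,0,7.2],"rot":[0,0,0],"hand":1},
  {"translation":[-0.2,0,7.4],"rot":[0,0,0],"hand":1},
  {"translation":[-0.2,0,7.4],"rot":[0,0,0],"hand":1},
])

```text
t: 8.37
eef_pos: [0.5042, 0.2521, 0.1788]
ee_rot: [-3.142, -0.0, -0.008]
force: [-1.0, -0.7, -0.6]
width: 0.036
gripper_force: 15.0
```

>>> move_arm([
  {"translation":[0,0,0.1],"rot":[0,0,0],"hand":1},
  {"translation":[0,0,0.2],"rot":[0,0,0],"hand":1},
  {"translation":[0,0,0.2],"rot":[0,0,0],"hand":1},
])

```text
t: 8.62
eef_pos: [0.5041, 0.2522, 0.177]
ee_rot: [-3.141, -0.001, -0.008]
force: [0.1, 0.4, -0.8]
width: 0.0361
gripper_force: 15.0
```

```bash
python3 - <<'E'
from h import *
s=arm.get_state(); print(s['eef_pos'],s['force'],s['moment'],s['ee_rot'])
im,d,c=look('wrist',[('pocket_a','pinpoint'),('knob_grip','pinpoint')],'w5.png')
P=cloud(d,c); r=(d>0)&(P[...,2]>.17)&(P[...,2]<.2)&(hue(im,0,6,150)|hue(im,174,180,150)); q=P[r]
print(cv2.minAreaRect((q[:,:2]*1000).astype(np.float32)))
go([.504,.2522,.176],0)
E
```

```text
[0.50414148 0.25223452 0.176951  ] [ 0.09750428  0.37623893 -0.77439968] [-0.14336839  0.14127466  0.03185712] [-3.14106240e+00 -5.04120573e-04 -8.24690273e-03]
wrist pinpoint pocket_a 0.85 [0.5449 0.1875 0.0356] [397 146]
wrist pinpoint knob_grip 0.6 [0.5823 0.2543 0.1612] [315 102]
((582.65576171875, 256.0476379394531), (76.9456787109375, 13.913948059082031), 2.533625602722168)
shift [-0.01 -0.01  0.09] rot [-0.  -0.  -0.5]
```

>>> move_arm([
  {"translation":[0,0,0.1],"rot":[0,0,0],"hand":1},
  {"translation":[0,0,0.15],"rot":[0,0,0],"hand":1},
  {"translation":[0,0,0.15],"rot":[0,0,0],"hand":1},
])

```text
t: 9.02
eef_pos: [0.5044, 0.2523, 0.1756]
ee_rot: [-3.141, -0.001, -0.008]
force: [-0.9, -0.7, 3.9]
width: 0.0363
gripper_force: 15.0
```

>>> move_arm([
  {"translation":[0,0,0.1],"rot":[0,0,0],"hand":1},
  {"translation":[0,0,0.1],"rot":[0,0,0],"hand":1},
])

```text
t: 9.18
eef_pos: [0.5049, 0.2527, 0.1755]
ee_rot: [-3.14, -0.002, -0.008]
force: [-1.5, -0.5, 8.4]
width: 0.0363
gripper_force: 15.0
```

The bottle stands on the cup floor, as the force rise at TCP z 0.1755 shows. Releasing now.

>>> move_arm([
  {"translation":[0,0,-0.1],"rot":[0,0,0],"hand":1},
  {"translation":[0,0,-0.1],"rot":[0,0,0],"hand":0.5},
  {"translation":[0,0,-0.1],"rot":[0,0,0],"hand":0.3},
  {"translation":[0,0,-0.1],"rot":[0,0,0],"hand":0.2},
  {"translation":[0,0,-0.1],"rot":[0,0,0],"hand":0.2},
  {"translation":[0,0,-0.1],"rot":[0,0,0],"hand":0.2},
  {"translation":[0,0,-0.1],"rot":[0,0,0],"hand":0.2},
])

```text
t: 9.77
eef_pos: [0.504, 0.252, 0.1749]
ee_rot: [3.141, 0.0, -0.008]
force: [-0.9, -0.2, 0.4]
width: 0.0681
gripper_force: 0.0
```

>>> move_arm([
  {"translation":[0,0,0],"rot":[0,0,0],"hand":0.2},
  {"translation":[0,0,0],"rot":[0,0,0],"hand":0.2},
  {"translation":[0,0,-2],"rot":[0,0,0],"hand":0.2},
  {"translation":[0,0,-5],"rot":[0,0,0],"hand":0.2},
  {"translation":[0,0,-8],"rot":[0,0,0],"hand":0.2},
  {"translation":[0,0,-11],"rot":[0,0,0],"hand":0.2},
  {"translation":[0,0,-11],"rot":[0,0,0],"hand":0.2},
])

```text
t: 10.35
eef_pos: [0.5064, 0.2533, 0.2918]
ee_rot: [-3.136, -0.008, -0.008]
force: [1.2, -0.5, 0.8]
width: 0.0701
gripper_force: 0.0
```

```bash
cat > m.py <<'E'
from h import *
import sys
s=arm.get_state(); print(s['t'],s['eef_pos'],s['force'],s['width'])
im,d,c=look('wrist',[('bottle','pinpoint'),('knob_grip','pinpoint'),('pocket_a','pinpoint')],sys.argv[1])
P=cloud(d,c); r=(d>0)&(P[...,2]>.17)&(P[...,2]<.2)&(hue(im,0,6,150)|hue(im,174,180,150)); q=P[r]
q=q[np.hypot(q[:,0]-.583,q[:,1]-.256)<.06]; print('red',cv2.minAreaRect((q[:,:2]*1000).astype(np.float32)))
m=hue(im,7,32,150)&(d>0)&(P[...,2]>.16)&(P[...,2]<.21)
n,lab=cv2.connectedComponents(m.astype(np.uint8))
for i in range(1,n):
    if (lab==i).sum()>150: print('cap',ring(lab==i,P))
go([.5833,.2558,.16],np.radians(2.6))
E
python3 m.py w6.png
```

```text
10.35 [0.50641036 0.25333377 0.29176988] [ 1.16318666 -0.47752457  0.81706969] 0.07014144270615606
wrist pinpoint bottle 0.8 [0.5054 0.249  0.0418] [327 171]
wrist pinpoint knob_grip 0.65 [0.5835 0.2551 0.1672] [319 104]
wrist pinpoint pocket_a 0.81 [0.5459 0.1869 0.0366] [379 136]
red ((583.6199951171875, 256.0859375), (78.90389251708984, 13.5486421585083), 2.588341236114502)
cap (232, 0.6509, 0.2591, 0.0121, 0.1897)
cap (2205, 0.6204, 0.3266, 0.0176, 0.1908)
cap (1481, 0.5029, 0.2517, 0.0175, 0.1909)
shift [ 7.99 -0.47 12.41] rot [ 0.   0.1 -3.1]
```

View pics/w6.png

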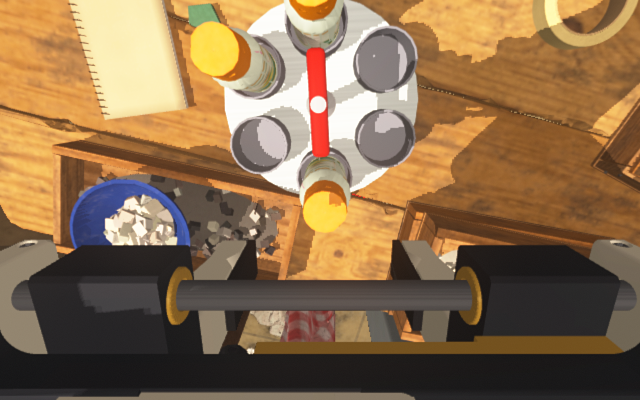

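The wrist view shows the bottle standing alone in the cup at the mark, with its cap at (325,205). The handle is still at 2.6° at (318,103). Next I move over the handle.

>>> move_arm([
  {"translation":[4,-0.2,0],"rot":[0,0,-3.1],"hand":0.55},
  {"translation":[8,-0.4,0],"rot":[0,0,-3.1],"hand":0.55},
  {"translation":[8,-0.4,0],"rot":[0,0,-3.1],"hand":0.55},
  {"translation":[8,-0.4,4],"rot":[0,0,-3.1],"hand":0.55},
  {"translation":[8,-0.4,6],"rot":[0,0,-3.1],"hand":0.55},
  {"translation":[8,-0.4,6],"rot":[0,0,-3.1],"hand":0.55},
  {"translation":[8,-0.4,6],"rot":[0,0,-3.1],"hand":0.55},
])

```text
t: 11.13
eef_pos: [0.5834, 0.2547, 0.2233]
ee_rot: [3.139, 0.003, 0.046]
force: [-0.2, 1.1, 1.0]
width: 0.0395
gripper_force: 0.0
```

```bash
python3 m.py w7.png; python3 -c "
from h import *
go([.5838,.2559,.161],np.radians(2.6))"
```

```text
11.1333 [0.58341767 0.25467433 0.22325273] [-0.21621584  1.10409351  0.98445702] 0.03947561538943706
wrist pinpoint bottle 0.65 [0.5077 0.2507 0.0412] [322 250]
wrist pinpoint knob_grip 0.97 [0.5807 0.2561 0.1621] [318 228]
wrist pinpoint pocket_a 0.81 [0.5481 0.1831 0.0385] [388 216]
red ((586.631591796875, 255.92225646972656), (74.38549041748047, 13.739643096923828), 1.8999801874160767)
cap (3564, 0.6637, 0.2596, 0.0171, 0.1909)
cap (3182, 0.6207, 0.3269, 0.0177, 0.1909)
cap (495, 0.5102, 0.2519, 0.0159, 0.1893)
shift [-0.16  0.02  6.7 ] rot [-0.1 -0.1  0. ]
shift [-0.11  0.01  6.6 ] rot [-0.1 -0.1  0. ]
```

>>> move_arm([
  {"translation":[-0.1,0,2.5],"rot":[0,0,0],"hand":0.55},
  {"translation":[-0.1,0,5],"rot":[0,0,0],"hand":0.55},
  {"translation":[-0.1,0,6.3],"rot":[0,0,0],"hand":0.55},
  {"translation":[-0.1,0,6.5],"rot":[0,0,0],"hand":0.55},
  {"translation":[-0.1,0,6.5],"rot":[0,0,0],"hand":0.55},
  {"translation":[-0.1,0,6.5],"rot":[0,0,0],"hand":0.8},
  {"translation":[-0.1,0,6.5],"rot":[0,0,0],"hand":1},
  {"translation":[-0.1,0,6.5],"rot":[0,0,0],"hand":1},
], squeeze=25)

```text
t: 12.0
eef_pos: [0.5837, 0.2559, 0.1616]
ee_rot: [-3.14, -0.002, 0.046]
force: [-0.5, -0.0, -0.2]
width: 0.025
gripper_force: 0.0
```

>>> move_arm([
  {"translation":[0,0,0],"rot":[0,0,0],"hand":1},
  {"translation":[0,0,0],"rot":[0,0,0],"hand":1},
  {"translation":[0,0,0],"rot":[0,0,0],"hand":1},
  {"translation":[0,0,0],"rot":[0,0,0],"hand":1},
])

```text
t: 12.33
eef_pos: [0.5835, 0.2575, 0.1612]
ee_rot: [-3.138, -0.002, 0.046]
force: [-2.2, 7.3, 1.2]
width: 0.0142
gripper_force: 25.0
```

>>> move_arm([
  {"translation":[0,-0.15,0],"rot":[0,0,1],"hand":1},
  {"translation":[0,-0.15,0],"rot":[0,0,4],"hand":1},
  {"translation":[0,-0.15,0],"rot":[0,0,8],"hand":1},
  {"translation":[0,-0.15,0],"rot":[0,0,12],"hand":1},
  {"translation":[0,-0.15,0],"rot":[0,0,16],"hand":1},
  {"translation":[0,-0.15,0],"rot":[0,0,20],"hand":1},
  {"translation":[0,-0.15,0],"rot":[0,0,24],"hand":1},
  {"translation":[0,-0.15,0],"rot":[0,0,28],"hand":1},
])

```text
t: 13.0
eef_pos: [0.5834, 0.2573, 0.1611]
ee_rot: [-3.14, -0.001, -0.446]
force: [-1.3, 0.6, 4.2]
width: 0.0139
gripper_force: 25.0
```

>>> move_arm([
  {"translation":[0,0,0],"rot":[0,0,4],"hand":1},
  {"translation":[0,0,0],"rot":[0,0,8],"hand":1},
  {"translation":[0,0,0],"rot":[0,0,12],"hand":1},
  {"translation":[0,0,0],"rot":[0,0,16],"hand":1},
  {"translation":[0,0,0],"rot":[0,0,20],"hand":1},
  {"translation":[0,0,0],"rot":[0,0,24],"hand":1},
  {"translation":[0,0,0],"rot":[0,0,28],"hand":1},
  {"translation":[0,0,0],"rot":[0,0,31],"hand":1},
])

```text
t: 13.67
eef_pos: [0.5831, 0.257, 0.1611]
ee_rot: [-3.141, -0.0, -0.988]
force: [-2.7, 0.5, 5.2]
width: 0.0142
gripper_force: 25.0
```

>>> move_arm([
  {"translation":[0,0,0],"rot":[0,0,1],"hand":1},
  {"translation":[0,0,0],"rot":[0,0,1],"hand":1},
  {"translation":[0,0,0],"rot":[0,0,1],"hand":1},
  {"translation":[0,0,0],"rot":[0,0,1],"hand":1},
])

```text
t: 14.0
eef_pos: [0.5831, 0.257, 0.1611]
ee_rot: [-3.141, -0.0, -1.001]
force: [-3.1, 0.3, 5.7]
width: 0.0139
gripper_force: 25.0
```

Release to a partial opening and lift straight up.

>>> move_arm([
  {"translation":[0,0,0],"rot":[0,0,0],"hand":0.7},
  {"translation":[0,0,0],"rot":[0,0,0],"hand":0.55},
  {"translation":[0,0,0],"rot":[0,0,0],"hand":0.55},
  {"translation":[0,0,0],"rot":[0,0,0],"hand":0.55},
  {"translation":[0,0,0],"rot":[0,0,0],"hand":0.55},
  {"translation":[0,0,-2],"rot":[0,0,0],"hand":0.55},
  {"translation":[0,0,-5],"rot":[0,0,0],"hand":0.55},
  {"translation":[0,0,-9],"rot":[0,0,0],"hand":0.55},
])

```text
t: 14.67
eef_pos: [0.5816, 0.256, 0.248]
ee_rot: [3.135, -0.0, -1.002]
force: [0.4, 0.4, 0.0]
width: 0.0394
gripper_force: 0.0
```

>>> move_arm([
  {"translation":[-3,0,-5],"rot":[0,0,0],"hand":0.55},
  {"translation":[-6,0,-7],"rot":[0,0,0],"hand":0.55},
  {"translation":[-8,0,-7],"rot":[0,0,0],"hand":0.55},
  {"translation":[-8,0,-7],"rot":[0,0,0],"hand":0.55},
  {"translation":[-8,0,-7],"rot":[0,0,0],"hand":0.55},
])

```text
t: 15.08
eef_pos: [0.5392, 0.3255, 0.3207]
ee_rot: [-3.14, 0.001, -0.999]
force: [-0.1, 0.2, -0.9]
width: 0.0396
gripper_force: 0.0
```

```bash
python3 m.py w8.png; python3 -c "
from h import *
look('scene',[('tape','pinpoint')])"
```

```text
15.0833 [0.53917047 0.32551851 0.32070926] [-0.08226314  0.18835692 -0.94512149] 0.03963725529348133
wrist pinpoint bottle 0.76 [0.5414 0.3234 0.0409] [323 162]
wrist pinpoint knob_grip 0.89 [0.5805 0.254  0.1639] [328  97]
wrist pinpoint knob_grip 0.4 [0.4574 0.2484 0.0547] [413 150]
wrist pinpoint pocket_a 0.83 [0.5366 0.3246 0.0418] [326 165]
wrist pinpoint pocket_a 0.61 [0.5034 0.2558 0.0355] [377 133]
red ((583.5673217773438, 255.68923950195312), (12.936184883117676, 78.47704315185547), 33.104366302490234)
cap (260, 0.6198, 0.1985, 0.0127, 0.1902)
cap (1807, 0.6631, 0.2599, 0.0177, 0.1908)
cap (1227, 0.5392, 0.3237, 0.0176, 0.1909)
shift [ 8.03 -0.03 15.92] rot [  0.1   0.  -60. ]
scene pinpoint tape 0.62 [ 0.6949 -0.0387 -0.0027] [368 211]
```

View pics/w8.png

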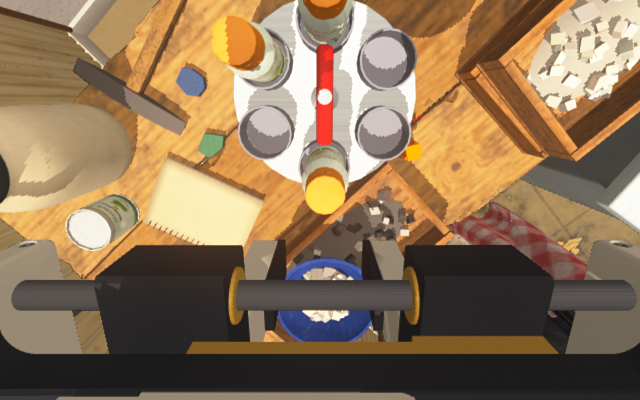

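The handle has turned from 2.6° to -56.9°, one click clockwise. The bottle stands in its cup with its cap at (325,190), an empty cup is at the mark (413,152), both other bottles are in their cups and the tape hasn't moved. Nothing is touched, so I hand in.

```bash
python3 -c "
from station import arm
print(arm.job_done())"
```

```text
the job is handed in; nothing more can be done
None
```

I stood the glue bottle in the cup at the loading mark, released it, turned the carousel one click clockwise and handed the job in; the last pictures showed the bottle upright in its cup, both other bottles in theirs and the tape unmoved, but no verdict came back.

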